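# Return a repaired circuit card to its test rack

## Robot

A 6-joint arm with a two-finger parallel gripper is mounted at the origin on the work surface. World frame = base frame: x ahead of the robot, y to its left, z up, the work surface at z = 0. Lengths are in mm, angles in rad, forces in N, time in s.
With the tool pointing down it reaches from about 275 to 750 mm from the base axis. Payload 10.2 kg.
Tool frame: the origin (TCP) lies at the very end of the fingers, on their centre line; the grasp point (between the pads) lies 19 mm behind it; z points along the fingers, y is the line along which they close (so a half turn about z gives the same grasp; the last joint's range is limited). The gripper opens to 85 mm and grips with 20 to 120 N. Pads are 22 mm wide; open, the fingers measure 114 mm over their backs; the gripper's body (76 mm by 85 mm) begins 54 mm behind the grasp point. The pads swing forward as they close: fully open they stand 13 mm farther back than shut.
Start: joints at [-1.567, 0.313, 1.498, -0, 1.331, -0.223], TCP at [118.038, -511.564, 231.294] pointing down, gripper open.
Joint ranges: [-2.94, 2.94], [-0.97, 2.17], [0.19, 2.56], [-1.23, 4.37], [0.02, 3.11], [-2.88, 2.88]. Speed limits (rad/s): [2.39, 2.39, 3.01, 3.14, 3.14, 3.14].

## Interface

Orientations are given as a unit quaternion [w, x, y, z].
In Python, from rig import telemetry, optics, ctrl gives the robot as it stands.
- The arm moves only by the tool servo_tool, never from a script. Its argument "deltas" is a list of rows, each a list of 3 entries, a list of its own where there are three numbers: the shift along the tool's x, y, z in units of 20 cm (1.0 is 20 cm), then the turn, a rotation vector about the tool's x, y, z in units of 90 degrees (1.0 is 90 degrees), then the opening, from 0 (shut) to 1 (fully open). A call has 1 to 8 rows; each row shifts and turns the commanded pose from where the row before left it, along the tool's axes as they then stand; what a row does not reach is not made up. A row lasts 1/10 s, in which the tool goes at most 50 mm and 8.59 degrees, less where a joint would pass 70% of its speed; a pose out of reach is approached as far as the arm can. A call with a number of a shift or a turn outside -1 to 1 is refused whole. A call with a gripper value outside its range is refused whole. The fingers move at their own pace and stop on an object; "squeeze" is the grip in N (left out, the last holds). Time passes only in rows, so rows that do not move let the fingers close. It gives the time, the measured TCP pose, the force, the opening and the grip force at its end, in the units of the state.
- telemetry.sense(): the state, without advancing time (a new reading comes with each control period).
- optics.capture(name): name is "side" or "top" or "wrist"; returns the picture (420x560x3 uint8, blue, green, red); there is no depth.
- optics.camera_model(name): a dict with "vfov" (degrees; the focal length in pixels is half the picture's height over the tangent of half this angle, whatever the lens; pixels are square), "cx", "cy" (the principal point, pixels), "R" (3x3) and "t" (3): a world point X has camera coordinates R X + t; the wrist camera has in their place "mount" (4x4, takes a point from camera to tool coordinates, whose origin is the TCP and whose axes are the flange's). Camera axes: x right, y down, z forward; pixel columns grow to the right and rows downward; lengths in mm; the calibration is good to about 2 mm. A picture is of the moment at which its call begins: read the wrist's pose just before it. camera_model takes no time and is no camera call.
- ctrl.finish_job(): hands the job in; it is judged then, once.
The state is a dict: "time_s": time; "joints": joint angles; "dq": joint speeds; "tau": joint torques, N m; "eef_pos": TCP position; "ee_rot": TCP orientation; "force": force on the tool from outside, world axes, zero at the start; "wrist_torque": the same for the moment, N m; "grip_width": opening from 0.0 (shut) to 1.0 (fully open); "grip_force": force on a finger pad.
Only numpy, scipy, OpenCV 4.12 (cv2) and the standard library are available. Lean on these libraries where they do the work, as an engineer would, in place of code of your own. Each camera call takes 0.05 s, during which the arm holds its last target. There are 200 camera calls.

## Task

Take the green circuit card off the slanted stand by its orange handle and stand it on edge in the one empty slot of the card rack, the slot with the orange connector at its foot. Lower it gently between the guides without dropping it, then press it down until the stiff connector gives way and the card is fully home on the rack's floor; leave it upright and let go. Leave the other boards in their slots and do not disturb the other things on the bench.

Things in the scene. Friction and masses are not known exactly. Their poses are not given: they have to be found in the camera images.
- card: Green circuit card, about 0.22 kg: board 6 mm thick (x, its normal), 140 wide (y), 85 high (z, up the board), both faces alike, either way round fits. Origin: middle of the bottom edge, mid thickness. An orange handle, 12 mm thick (x), 60 wide (y), stands on the middle of the top edge, z = 85 to 129 mm. Leans on the stand at first, z axis 30 degrees from vertical, handle leaning away from the robot.
- stand: Fixed slanted stand, white with a dark base 130 (x) x 160 mm (y); origin on the bench, 15 mm from the base plate's middle (at x 15). The card leans to its -x, away from the robot, bottom edge at x 60, z 30 mm, on a plate reaching 70 mm up its lower face; handle free on both sides. A 14 mm lip (2 mm slack) and 30 mm high side cheeks hold the bottom edge: draw the card 35 mm or more up along its own slope first.
- rack: Fixed card rack, 190 (x, across slots) x 170 mm (y, along slots); origin under its middle. Floor 12 mm thick, end walls 82 mm high with inner faces at y = -74 and 74. White ribs on them, 61 to 74 mm out, guide a board's side edges: four upright slots at x = -67.5, -22.5, 22.5, 67.5, 10 mm wide, flared to about 20 mm at the top (82 mm above the bench).
- socket: The empty slot: orange connector on the rack's floor, two rails 12 mm high, 90 long, 14 apart. Origin: middle of the slot on the rack's floor, 12 mm above the bench; x is the normal of a board standing in the slot, y runs along the slot, z up. Fully home, the card's bottom edge is on the floor and its origin at this origin.
- contact (a joint): Brass contact bar between the connector's rails, m pressed down. 0: its top is 10 mm above the rack's floor (start). 0.010: flush with the floor, the hard stop. It is stiff, needs about 8 N to move (the card's weight is not enough), and stays where it is pressed to.
- board_blue: Blue circuit board 6 x 140 x 85 mm without a handle, loose, standing in another slot of the rack (top edge 97 mm above the bench). Origin: middle of its bottom edge; axes as for the card. Leave it there.
- board_red: Red circuit board 6 x 140 x 85 mm without a handle, loose, standing in another slot of the rack (top edge 97 mm above the bench). Origin: middle of its bottom edge; axes as for the card. Leave it there.
- board_yellow: Yellow circuit board 6 x 140 x 85 mm without a handle, loose, standing in another slot of the rack (top edge 97 mm above the bench). Origin: middle of its bottom edge; axes as for the card. Leave it there.
- multimeter: Red multimeter lying flat, 150 x 78 x 34 mm; bystander. Origin: centre of underside.
- phone: White phone lying flat, 155 x 75 x 9 mm; bystander. Origin: centre of underside.
- cleaner: Clear bottle with red cap, 60 mm diameter, 160 mm high; bystander. Origin: centre of underside.
- flux_jar: Amber jar with yellow lid, 56 mm diameter, 70 mm high; bystander. Origin: centre of underside.
- screwdriver: Screwdriver with yellow handle lying on the bench, under 30 mm high; bystander. Its x axis runs along it.
- wrench: Steel wrench lying on the bench; bystander. Its x axis runs along it.
- solder_reel: Blue reel, 60 mm diameter, 45 mm high; bystander. Origin: centre of underside.
Things that resemble listed ones, but are neither listed nor needed, are in the scene too. There is more than one size of the card; the job needs the smaller.

How it is judged:
By the outcome, as a careful person would: the job done as asked, in the order asked, and still so for the second after the job is handed in, with the robot touching nothing.
It also fails if it takes over 45 s, if anything falls off the work surface, if the arm or the gripper's body presses on something with over 40 N, if the wrist force passes 120 N, or if a joint passes its speed limit or range.

## Working session

There is one attempt and no reset: what is moved stays moved. The work goes in short steps, Python scripts to look and compute and a tool call to move; the robot and the scene stay as the last step left them, time stands still between calls to the robot, and variables do not carry over. Pictures are saved under pics/ and viewed, at most 10 in all, crops included, and the job is handed in when it is done.

Besides the shell and the picture viewer there is one more tool, called after "Call:" in YAML: its name, and indented under it one key for each argument. servo_tool: Moves the arm, as the interface text tells. Its arguments: {"type":"object","properties":{"deltas":{"type":"array"},"squeeze":{"type":"number"}},"required":["deltas"]}

```bash
mkdir -p pics
python3 - <<'E'
from rig import telemetry, optics, ctrl
import cv2, numpy as np
for n in ["side","top"]:
    im=optics.capture(n); cv2.imwrite(f"pics/{n}0.png",im)
    m=optics.camera_model(n); print(n,m)
print(optics.camera_model("wrist"))
s=telemetry.sense(); print(s)
E
```

```text
side {'vfov': 51.11537714696297, 'cx': 287.2244054727478, 'cy': 210.32568621638327, 'R': array([[ 0.99681821, -0.07922745, -0.00874462],
       [-0.05346035, -0.58315461, -0.8106002 ],
       [ 0.05912232,  0.80848854, -0.58553466]]), 't': array([-558.79434541,   71.21593979, 1237.64199963])}
top {'vfov': 54.77564090728278, 'cx': 277.00602565721204, 'cy': 208.254404794816, 'R': array([[-0.00438987, -0.99991057, -0.01263246],
       [-0.99395971,  0.00574832, -0.10959495],
       [ 0.10965776,  0.01207504, -0.99389605]]), 't': array([   9.70786563,  553.98843138, 1062.63155881])}
{'vfov': 70.07636191751897, 'cx': 278.4737070606196, 'cy': 217.8460019887408, 'mount': array([[-1.46370753e-04, -9.45943910e-01, -3.24330230e-01,
         8.40272013e+01],
       [ 9.99999921e-01, -1.84734619e-05, -3.97421734e-04,
         7.35544917e-01],
       [ 3.69947167e-04, -3.24330262e-01,  9.45943838e-01,
        -1.42480326e+02],
       [ 0.00000000e+00,  0.00000000e+00,  0.00000000e+00,
         1.00000000e+00]])}
{'time_s': 0.1, 'joints': array([-1.56739237e+00,  3.13415505e-01,  1.49831872e+00,  3.30625455e-05,
        1.33100132e+00, -2.23394251e-01]), 'dq': array([ 0.00025104, -0.00083627, -0.00166658, -0.00052044, -0.00071992,
       -0.00105732]), 'tau': array([ 2.36290631e-03, -4.12905514e+01, -2.60142624e+01, -1.67110375e-04,
        3.06821312e-03, -2.41857776e-05]), 'eef_pos': array([ 118.04945642, -511.3385384 ,  230.79728089]), 'ee_rot': array([-5.66228133e-04,  9.93577491e-01,  1.13152294e-01,  7.86883848e-05]), 'force': array([-0.43006922,  0.15854992,  0.04597749]), 'wrist_torque': array([-0.05835097,  0.06350595,  0.03498197]), 'grip_force': 0.0, 'grip_width': 0.9976740269307363}
```

View pics/top0.png

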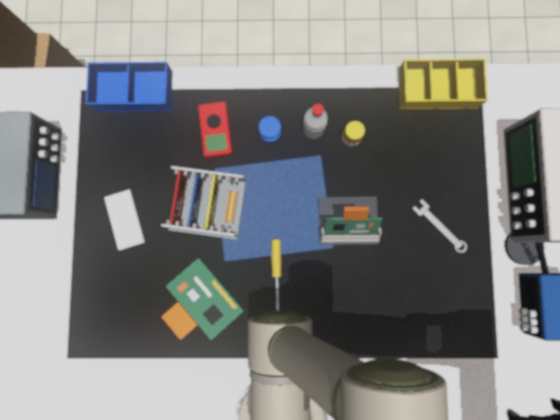

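View pics/side0.png

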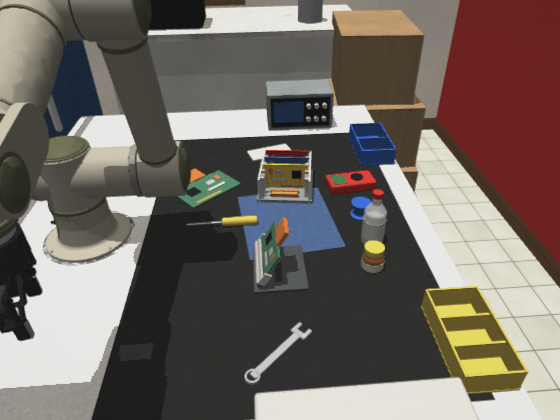

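The top picture shows two green cards with an orange handle. The one lying flat at (205,300) is larger and not on a stand. The one leaning on the stand at (350,222) is smaller and fits the description. The rack is at (205,203), and its empty slot with the orange connector is at about (232,207). I'll confirm both in enlarged crops.

Run:
```python
import cv2, numpy as np
t=cv2.imread("pics/top0.png"); s=cv2.imread("pics/side0.png")
def crop(im,x,y,w=100,h=75,k=4): 
    c=cv2.resize(im[y:y+h,x:x+w],None,fx=k,fy=k,interpolation=cv2.INTER_CUBIC)
    for i in range(0,w,10): cv2.line(c,(i*k,0),(i*k,6 if i%50 else 14),(255,255,255),1)
    for i in range(0,h,10): cv2.line(c,(0,i*k),(6 if i%50 else 14,i*k),(255,255,255),1)
    cv2.putText(c,f"{x},{y}",(16,26),0,.5,(0,255,255),1); return c
cv2.imwrite("pics/c1.png",np.vstack([np.hstack([crop(t,300,180),crop(t,155,165)]),np.hstack([crop(s,230,215),crop(s,240,140)])]))
```

```text
(no output)
```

View pics/c1.png

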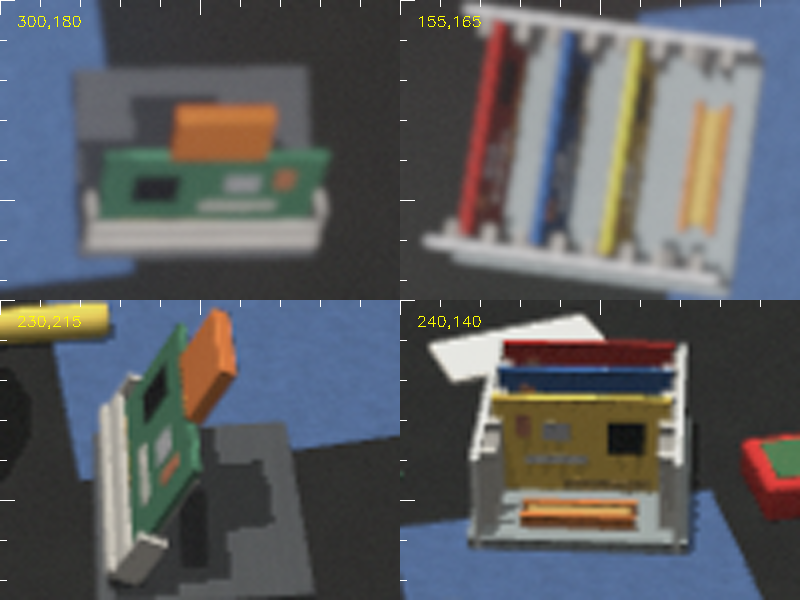

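The crops confirm the card on the stand (handle front-top edge at (343.5,210)–(369,210), board top corners at (326.8,217.5) and (382.8,217.7) in the top picture). They also confirm the orange socket as the slot on the far side of yellow, centre (231.5,207) top and (284.8,193.5) side. Next I fit both poses.

```bash
cat > h.py <<'E'
import numpy as np
from scipy.spatial.transform import Rotation as Ro
from scipy.optimize import least_squares
from rig import telemetry, optics, ctrl
def proj(m,X,R=None,t=None):
    f=210/np.tan(np.radians(m["vfov"]/2)); R=m["R"] if R is None else R; t=m["t"] if t is None else t
    c=np.atleast_2d(X)@R.T+t; return f*c[:,:2]/c[:,2:]+[m["cx"],m["cy"]]
def wristRt(s):
    m=optics.camera_model("wrist"); T=np.eye(4); q=s["ee_rot"]
    T[:3,:3]=Ro.from_quat(np.r_[q[1:],q[0]]).as_matrix(); T[:3,3]=s["eef_pos"]
    W=np.linalg.inv(T@m["mount"]); return m,W[:3,:3],W[:3,3]
def fit(obs,x0):  # obs: (cam,local pts,pixels,R,t); x=(x,y,yaw) on bench
    def res(p):
        r=[]
        Rz=Ro.from_euler("z",p[2]).as_matrix()
        for m,L,px,R,t in obs: r.append((proj(m,np.array(L,float)@Rz.T+[p[0],p[1],0],R,t)-px).ravel())
        return np.concatenate(r)
    s=least_squares(res,x0,x_scale=[10,10,.1]); return s.x,res(s.x).reshape(-1,2)
def plan(P,R,n,s=None):
    """rows from measured pose to (P,R): shift/200, rotvec/(pi/2), tool axes"""
    s=s or telemetry.sense(); q=s["ee_rot"]; R0=Ro.from_quat(np.r_[q[1:],q[0]]); R1=Ro.from_matrix(R)
    rv=(R0.inv()*R1).as_rotvec(); d=np.array(P)-s["eef_pos"]; Rc=R0
    print("pos",s["eef_pos"].round(1),"d",d.round(1),"rot deg",np.degrees(rv).round(2),"t",s["time_s"])
    for i in range(n):
        print((Rc.inv().apply(d/n)/200).round(3).tolist(),(rv/n/(np.pi/2)).round(4).tolist()); Rc=Rc*Ro.from_rotvec(rv/n)
E
python3 - <<'E'
from h import *
T,S=optics.camera_model("top"),optics.camera_model("side")
c,s_=np.cos(np.pi/6),np.sin(np.pi/6)
def card(x,y,z): return np.array([60,0,30])+x*np.array([c,0,s_])+np.array([0,y,0])+z*np.array([-s_,0,c])
# yaw~pi: stand +y = world -y (image right in top)
Lt=[card(3,-70,85),card(3,70,85),card(6,-30,129),card(6,30,129)]
pt=[[326.75,217.5],[382.75,217.7],[343.5,210.2],[369.2,210.2]]
Ls=[card(3,-70,85),card(3,70,85),card(6,30,85)]
ps=[[275.5,221],[280,255.5],[277.5,245.5]]
x,r=fit([(T,Lt,pt,None,None),(S,Ls,ps,None,None)],[430,-180,np.pi]); print("stand",x,"\n",r.round(1))
# socket: rail top corners z=24; yaw s.t. x = across
L=[[67.5+a*7,b*45,24] for a in(-1,1) for b in(-1,1)]; 
# rack yaw: +x of rack toward image right(-y): yaw~-90deg; rack y -> world +x
pt=[[155+280/4,165+232/4],[155+297/4,165+102/4],[155+315/4,165+235/4],[155+332/4,165+104/4]]
Lw=[[-95,85,82],[95,85,82],[-95,-85,82]]
pw=[[171.25,166.2],[244.25,175.8],[161.2,225]]
Ls=[[67.5,0,24]]; ps=[[284.75,193.5]]
x,r=fit([(T,L+Lw,pt+pw,None,None),(S,Ls,ps,None,None)],[430,200,-np.pi/2]); print("rack",x,"\n",r.round(1))
R=Ro.from_euler("z",x[2]).as_matrix(); print("socket",R@[67.5,0,12]+[x[0],x[1],0])
E
```

```text
stand [ 540.96362337 -185.94306847    3.15303033] 
 [[-0.9  0.7]
 [-0.7 -0.4]
 [ 0.5 -1.7]
 [-0.2 -2.1]
 [-0.9 -0.4]
 [-1.3  2. ]
 [-1.2  0.2]]
rack [568.8826496  197.61024036  -1.72097041] 
 [[ 1.2  0. ]
 [ 2.2 -0. ]
 [-2.4  0. ]
 [-1.5  0.2]
 [ 1.1 -2.6]
 [-0.  -2. ]
 [-0.3  3. ]
 [-1.5 -0.7]]
socket [558.78395725 130.86994959  12.        ]
```

Run:
```python
from h import *
R=np.array([[0,1,0],[.866025,0,-.5],[-.5,0,-.866025]]).T
plan([580,-185,215],R,15)
```

```text
pos [ 118.  -511.3  230.8] d [462.  326.3 -15.8] rot deg [ 25.26 -20.18 -75.11] t 0.1
[0.174, -0.071, 0.005] [0.0187, -0.015, -0.0556]
[0.18, -0.056, 0.003] [0.0187, -0.015, -0.0556]
[0.184, -0.04, 0.0] [0.0187, -0.015, -0.0556]
[0.187, -0.024, -0.003] [0.0187, -0.015, -0.0556]
[0.188, -0.007, -0.007] [0.0187, -0.015, -0.0556]
[0.188, 0.009, -0.012] [0.0187, -0.015, -0.0556]
[0.186, 0.025, -0.017] [0.0187, -0.015, -0.0556]
[0.183, 0.04, -0.022] [0.0187, -0.015, -0.0556]
[0.178, 0.056, -0.027] [0.0187, -0.015, -0.0556]
[0.172, 0.07, -0.033] [0.0187, -0.015, -0.0556]
[0.164, 0.084, -0.04] [0.0187, -0.015, -0.0556]
[0.156, 0.096, -0.046] [0.0187, -0.015, -0.0556]
[0.145, 0.108, -0.053] [0.0187, -0.015, -0.0556]
[0.134, 0.119, -0.059] [0.0187, -0.015, -0.0556]
[0.122, 0.128, -0.066] [0.0187, -0.015, -0.0556]
```

Call:
servo_tool:
  deltas:
    - [[0.17, -0.07, 0.0], [0.019, -0.015, -0.056], 0.6]
    - [[0.18, -0.056, 0.0], [0.019, -0.015, -0.056], 0.6]
    - [[0.184, -0.04, 0.0], [0.019, -0.015, -0.056], 0.6]
    - [[0.187, -0.024, 0.0], [0.019, -0.015, -0.056], 0.6]
    - [[0.188, -0.007, -0.007], [0.019, -0.015, -0.056], 0.6]
    - [[0.188, 0.009, -0.012], [0.019, -0.015, -0.056], 0.6]
    - [[0.186, 0.025, -0.017], [0.019, -0.015, -0.056], 0.6]
    - [[0.183, 0.04, -0.022], [0.019, -0.015, -0.056], 0.6]
  squeeze: 60

```text
time_s: 0.9
eef_pos: [364.0, -336.3, 223.8]
ee_rot: [-0.106, 0.882, 0.448, -0.105]
force: [0.2, -0.9, 0.5]
grip_width: 0.598
grip_force: 0.0
```

Run:
```python
from h import *
R=np.array([[0,1,0],[.866025,0,-.5],[-.5,0,-.866025]]).T
print(telemetry.sense()["joints"].round(2))
plan([580,-185,215],R,8)
```

```text
[-0.9   0.42  1.4  -0.16  1.58 -0.25]
pos [ 364.  -336.3  223.8] d [216.  151.3  -8.8] rot deg [ 11.56  -9.34 -34.58] t 0.9
[0.155, 0.051, -0.024] [0.0161, -0.013, -0.048]
[0.15, 0.061, -0.028] [0.0161, -0.013, -0.048]
[0.145, 0.072, -0.033] [0.0161, -0.013, -0.048]
[0.138, 0.082, -0.038] [0.0161, -0.013, -0.048]
[0.131, 0.091, -0.043] [0.0161, -0.013, -0.048]
[0.123, 0.099, -0.048] [0.0161, -0.013, -0.048]
[0.114, 0.107, -0.053] [0.0161, -0.013, -0.048]
[0.105, 0.114, -0.058] [0.0161, -0.013, -0.048]
```

Call:
servo_tool:
  deltas:
    - [[0.155, 0.051, -0.024], [0.016, -0.013, -0.048], 0.6]
    - [[0.15, 0.061, -0.028], [0.016, -0.013, -0.048], 0.6]
    - [[0.145, 0.072, -0.033], [0.016, -0.013, -0.048], 0.6]
    - [[0.138, 0.082, -0.038], [0.016, -0.013, -0.048], 0.6]
    - [[0.131, 0.091, -0.043], [0.016, -0.013, -0.048], 0.6]
    - [[0.123, 0.099, -0.048], [0.016, -0.013, -0.048], 0.6]
    - [[0.114, 0.107, -0.053], [0.016, -0.013, -0.048], 0.6]
    - [[0.105, 0.114, -0.058], [0.016, -0.013, -0.048], 0.6]

```text
time_s: 1.7
eef_pos: [580.7, -186.0, 215.0]
ee_rot: [-0.183, 0.683, 0.683, -0.183]
force: [-0.4, -1.5, 0.4]
grip_width: 0.602
grip_force: 0.0
```

Run:
```python
from h import *; import cv2
s=telemetry.sense(); im=optics.capture("wrist"); print(s["eef_pos"],s["ee_rot"],s["joints"].round(2))
np.savez("w1.npz",p=s["eef_pos"],q=s["ee_rot"])
cv2.imwrite("pics/w1.png",im)
```

```text
[ 580.65192577 -186.03002338  215.00715798] [-0.18269587  0.6833079   0.68277957 -0.18309725] [-0.42  0.84  0.77 -0.22  2.   -0.46]
```

View pics/w1.png

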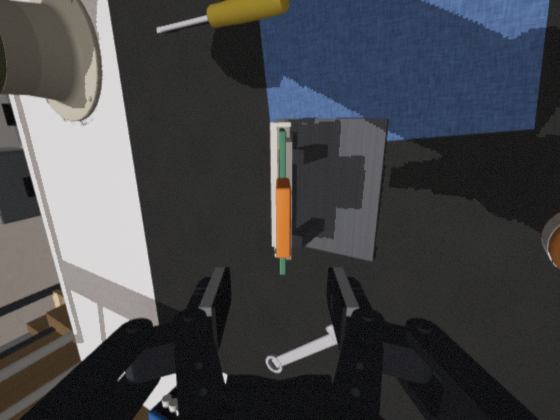

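Wrist view: the card is edge-on and parallel to the fingers. The orange handle runs over columns 276–291 and rows 178–258, and the green board over rows 128–274 near column 282. Next I refine this with a colour mask.

Run:
```python
from h import *; import cv2
im=cv2.imread("pics/w1.png"); d=np.load("w1.npz"); s=dict(eef_pos=d["p"],ee_rot=d["q"])
hsv=cv2.cvtColor(im,cv2.COLOR_BGR2HSV)
o=cv2.inRange(hsv,(5,150,90),(18,255,255)); g=cv2.inRange(hsv,(60,80,40),(90,255,255))
for r in range(174,264,6):
    c=np.where(o[r,250:320])[0]+250; print(r,(c.min(),c.max(),int(hsv[r,c[len(c)//2],2])) if len(c) else None,end="; ")
print()
for r in list(range(122,180,6))+list(range(256,280,3)):
    c=np.where(g[r,265:310])[0]+265; print(r,(c.min(),c.max()) if len(c) else None,end="; ")
m,R,t=wristRt(s)
c,s_=np.cos(np.pi/6),np.sin(np.pi/6)
def card(x,y,z): return np.array([60,0,30])+x*np.array([c,0,s_])+np.array([0,y,0])+z*np.array([-s_,0,c])
p=[541,-186,3.153]; Rz=Ro.from_euler("z",p[2]).as_matrix()
L=np.array([card(6,-30,129),card(-6,-30,129),card(6,30,129),card(-6,30,129),card(0,-30,85),card(0,-70,85),card(0,70,85)])
print("\n",proj(m,L@Rz.T+[p[0],p[1],0],R,t).round(1))
```

```text
174 None; 180 (np.int64(277), np.int64(277), 120); 186 (np.int64(277), np.int64(277), 112); 192 (np.int64(276), np.int64(290), 209); 198 (np.int64(276), np.int64(289), 209); 204 (np.int64(276), np.int64(290), 209); 210 (np.int64(277), np.int64(290), 207); 216 (np.int64(277), np.int64(289), 207); 222 (np.int64(277), np.int64(290), 206); 228 (np.int64(277), np.int64(289), 205); 234 (np.int64(277), np.int64(289), 206); 240 (np.int64(277), np.int64(289), 207); 246 (np.int64(277), np.int64(289), 206); 252 (np.int64(276), np.int64(289), 205); 258 None; 
122 None; 128 None; 134 (np.int64(280), np.int64(284)); 140 (np.int64(280), np.int64(285)); 146 (np.int64(280), np.int64(284)); 152 (np.int64(280), np.int64(284)); 158 (np.int64(280), np.int64(284)); 164 (np.int64(280), np.int64(284)); 170 (np.int64(280), np.int64(284)); 176 (np.int64(280), np.int64(284)); 256 None; 259 (np.int64(280), np.int64(284)); 262 (np.int64(280), np.int64(285)); 265 (np.int64(280), np.int64(285)); 268 (np.int64(280), np.int64(285)); 271 (np.int64(280), np.int64(285)); 274 (np.int64(280), np.int64(283)); 277 None; 
 [[277.6 188.5]
 [293.3 188.3]
 [278.4 259.4]
 [292.9 259.2]
 [284.3 177.4]
 [284.1 131.4]
 [284.8 275.4]]
```

Call:
servo_tool:
  deltas:
    - [[0, 0.022, 0.1], [0, 0, 0], 0.6]
    - [[0, 0, 0.14], [0, 0, 0], 0.6]
    - [[0, 0, 0.14], [0, 0, 0], 0.6]
    - [[0, 0, 0.12], [0, 0, 0], 0.6]
    - [[0, 0, 0.08], [0, 0, 0], 0.6]
    - [[0, 0, 0], [0, 0, 0], 0.6]
    - [[0, 0, 0], [0, 0, 0], 0.4]
  squeeze: 60

```text
time_s: 2.45
eef_pos: [526.1, -187.1, 113.1]
ee_rot: [-0.182, 0.685, 0.682, -0.183]
force: [0.4, -0.4, 0.3]
grip_width: 0.448
grip_force: 0.0
```

Run:
```python
from h import *; import cv2
s=telemetry.sense(); im=optics.capture("wrist"); print(s["eef_pos"],s["ee_rot"])
t=optics.capture("side")
cv2.imwrite("pics/w2.png",np.hstack([cv2.resize(im[100:400,150:430],(560,600)),cv2.resize(t[180:300,220:316],(240,300))[:600] if 0 else cv2.copyMakeBorder(cv2.resize(t[200:290,230:302],(240,300)),0,300,0,0,cv2.BORDER_CONSTANT)]))
```

```text
[ 526.13500776 -187.12249154  113.08260084] [-0.18190072  0.68466089  0.68177985 -0.18255913]
```

View pics/w2.png

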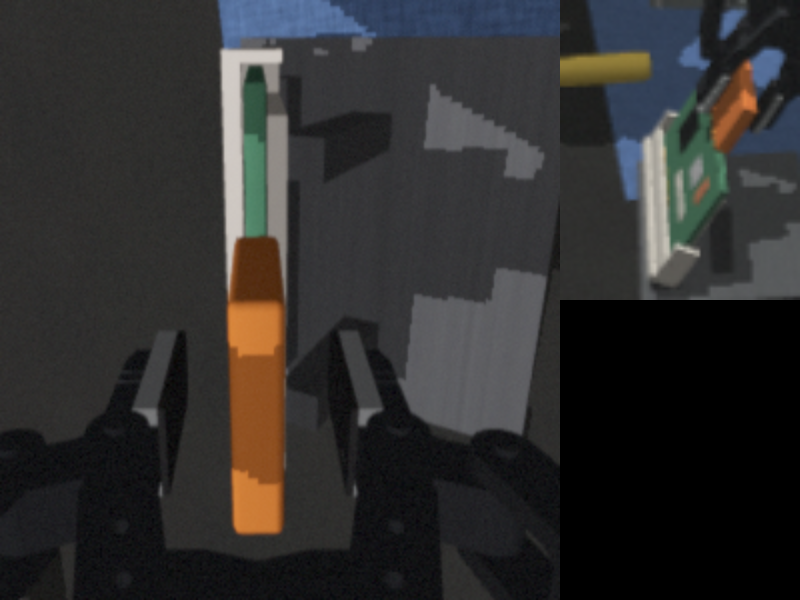

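The handle sits between the open pads: handle centre at crop column 257, pad midpoint about 262, which is roughly 1 mm off. I'll trim that and close.

Call:
servo_tool:
  deltas:
    - [[0, -0.005, 0], [0, 0, 0], 0.3]
    - [[0, 0, 0], [0, 0, 0], 0.2]
    - [[0, 0, 0], [0, 0, 0], 0.0]
    - [[0, 0, 0], [0, 0, 0], 0.0]
    - [[0, 0, 0], [0, 0, 0], 0.0]
    - [[0, 0, 0], [0, 0, 0], 0.0]
  squeeze: 70

```text
time_s: 3.15
eef_pos: [525.3, -187.1, 113.6]
ee_rot: [-0.181, 0.685, 0.682, -0.182]
force: [4.2, 0.1, 3.9]
grip_width: 0.134
grip_force: 69.3
```

Call:
servo_tool:
  deltas:
    - [[0, 0, -0.03], [0, 0, 0], 0.0]
    - [[0, 0, -0.06], [0, 0, 0], 0.0]
    - [[0, 0, -0.06], [0, 0, 0], 0.0]
    - [[0, 0, -0.06], [0, 0, 0], 0.0]
    - [[0, 0, -0.06], [0, 0, 0], 0.0]

```text
time_s: 3.65
eef_pos: [551.9, -186.9, 159.9]
ee_rot: [-0.183, 0.684, 0.682, -0.183]
force: [0.5, 0.2, -2.4]
grip_width: 0.132
grip_force: 68.1
```

Call:
servo_tool:
  deltas:
    - [[0, 0, -0.12], [0, 0, 0], 0.0]
    - [[0, 0, -0.16], [0, 0, 0], 0.0]
    - [[0, 0, -0.12], [0, 0, 0], 0.0]

```text
time_s: 3.95
eef_pos: [592.2, -186.9, 230.5]
ee_rot: [-0.182, 0.685, 0.682, -0.183]
force: [0.3, -0.8, -1.4]
grip_width: 0.128
grip_force: 68.6
```

Run:
```python
from h import *
a=-1.721+np.pi; x=np.array([-np.sin(a),np.cos(a),0]); z=np.array([0,0,-1.]); R=np.array([x,np.cross(z,x),z]).T; print(R.round(3))
plan([559,131,235],R,14)
```

```text
[[-0.989  0.15   0.   ]
 [ 0.15   0.989  0.   ]
 [ 0.     0.    -1.   ]]
pos [ 592.2 -186.9  230.5] d [-33.2 317.9   4.5] rot deg [-24.68 -21.18 -79.64] t 3.95
[0.113, -0.012, 0.005] [-0.0196, -0.0168, -0.0632]
[0.114, -0.0, 0.001] [-0.0196, -0.0168, -0.0632]
[0.114, 0.011, -0.001] [-0.0196, -0.0168, -0.0632]
[0.112, 0.022, -0.004] [-0.0196, -0.0168, -0.0632]
[0.109, 0.033, -0.006] [-0.0196, -0.0168, -0.0632]
[0.105, 0.044, -0.008] [-0.0196, -0.0168, -0.0632]
[0.1, 0.055, -0.009] [-0.0196, -0.0168, -0.0632]
[0.094, 0.065, -0.01] [-0.0196, -0.0168, -0.0632]
[0.087, 0.074, -0.01] [-0.0196, -0.0168, -0.0632]
[0.079, 0.082, -0.01] [-0.0196, -0.0168, -0.0632]
[0.07, 0.09, -0.009] [-0.0196, -0.0168, -0.0632]
[0.06, 0.097, -0.008] [-0.0196, -0.0168, -0.0632]
[0.05, 0.102, -0.006] [-0.0196, -0.0168, -0.0632]
[0.04, 0.107, -0.004] [-0.0196, -0.0168, -0.0632]
```

Call:
servo_tool:
  deltas:
    - [[0.113, -0.012, 0], [-0.02, -0.017, -0.063], 0.0]
    - [[0.114, 0, 0], [-0.02, -0.017, -0.063], 0.0]
    - [[0.114, 0.011, 0], [-0.02, -0.017, -0.063], 0.0]
    - [[0.112, 0.022, -0.004], [-0.02, -0.017, -0.063], 0.0]
    - [[0.109, 0.033, -0.006], [-0.02, -0.017, -0.063], 0.0]
    - [[0.105, 0.044, -0.008], [-0.02, -0.017, -0.063], 0.0]
    - [[0.1, 0.055, -0.009], [-0.02, -0.017, -0.063], 0.0]
    - [[0.094, 0.065, -0.01], [-0.02, -0.017, -0.063], 0.0]

```text
time_s: 4.75
eef_pos: [572.7, -4.2, 232.3]
ee_rot: [-0.082, 0.362, 0.925, -0.084]
force: [-0.4, 0.2, -2.0]
grip_width: 0.13
grip_force: 68.5
```

Run:
```python
from h import *
a=-1.721+np.pi; x=np.array([-np.sin(a),np.cos(a),0]); z=np.array([0,0,-1.]); R=np.array([x,np.cross(z,x),z]).T
print(telemetry.sense()["joints"].round(2))
plan([559,131,245],R,7)
```

```text
[-0.15  0.55  1.17 -0.13  1.62 -0.97]
pos [572.7  -4.2 232.3] d [-13.7 135.2  12.7] rot deg [-10.45  -8.79 -34.02] t 4.75
[0.074, 0.062, -0.016] [-0.0166, -0.0139, -0.054]
[0.068, 0.068, -0.016] [-0.0166, -0.0139, -0.054]
[0.062, 0.074, -0.015] [-0.0166, -0.0139, -0.054]
[0.055, 0.079, -0.015] [-0.0166, -0.0139, -0.054]
[0.048, 0.084, -0.014] [-0.0166, -0.0139, -0.054]
[0.04, 0.088, -0.012] [-0.0166, -0.0139, -0.054]
[0.032, 0.091, -0.011] [-0.0166, -0.0139, -0.054]
```

Call:
servo_tool:
  deltas:
    - [[0.074, 0.062, -0.016], [-0.0166, -0.014, -0.054], 0.0]
    - [[0.068, 0.068, -0.016], [-0.0166, -0.014, -0.054], 0.0]
    - [[0.062, 0.074, -0.015], [-0.0166, -0.014, -0.054], 0.0]
    - [[0.055, 0.079, -0.015], [-0.0166, -0.014, -0.054], 0.0]
    - [[0.048, 0.084, -0.014], [-0.0166, -0.014, -0.054], 0.0]
    - [[0.04, 0.088, -0.012], [-0.0166, -0.014, -0.054], 0.0]
    - [[0.032, 0.091, -0.011], [-0.0166, -0.014, -0.054], 0.0]
    - [[0, 0, 0], [0, 0, 0], 0.0]

```text
time_s: 5.55
eef_pos: [559.1, 131.5, 245.2]
ee_rot: [0.0, 0.075, 0.997, -0.0]
force: [-0.4, -0.6, -2.6]
grip_width: 0.129
grip_force: 68.6
```

Run:
```python
from h import *; import cv2
s=telemetry.sense(); im=optics.capture("wrist"); print(s["eef_pos"],s["ee_rot"],s["joints"].round(2))
np.savez("w3.npz",p=s["eef_pos"],q=s["ee_rot"]); cv2.imwrite("pics/w3r.png",im)
cv2.imwrite("pics/w3.png",cv2.resize(im[:400],(800,571)))
```

```text
[559.1461675  131.50980651 245.21805875] [ 5.60900603e-05  7.54266315e-02  9.97151286e-01 -3.64780566e-04] [ 0.03  0.41  1.32 -0.    1.41 -1.39]
```

View pics/w3.png

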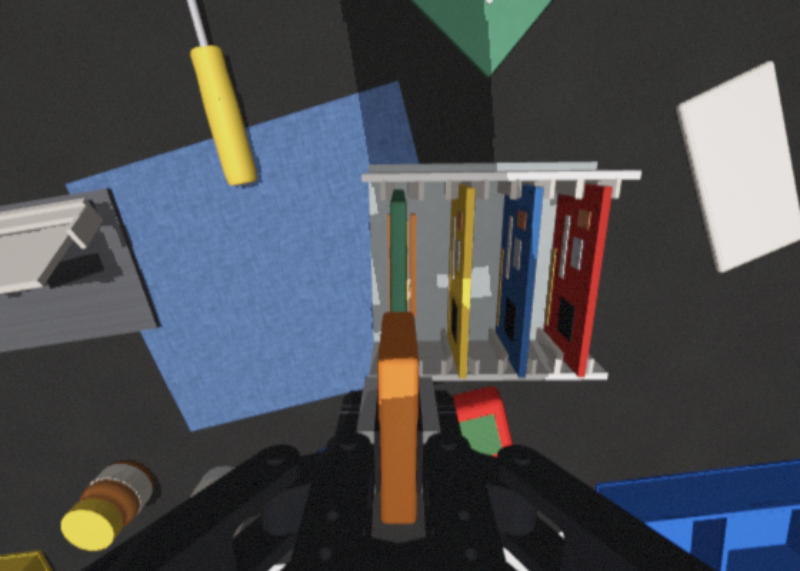

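Wrist view: the card's board is edge-on at column ~398 (rows 190–310), directly over the orange rails (columns 388–416), and parallel to the yellow board. An enlarged crop will let me fit the rack.

Run:
```python
import cv2
im=cv2.imread("pics/w3r.png"); c=cv2.resize(im[115:265,250:450],(800,600),interpolation=cv2.INTER_CUBIC)
cv2.imwrite("pics/w3c.png",c)
```

```text
(no output)
```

View pics/w3c.png

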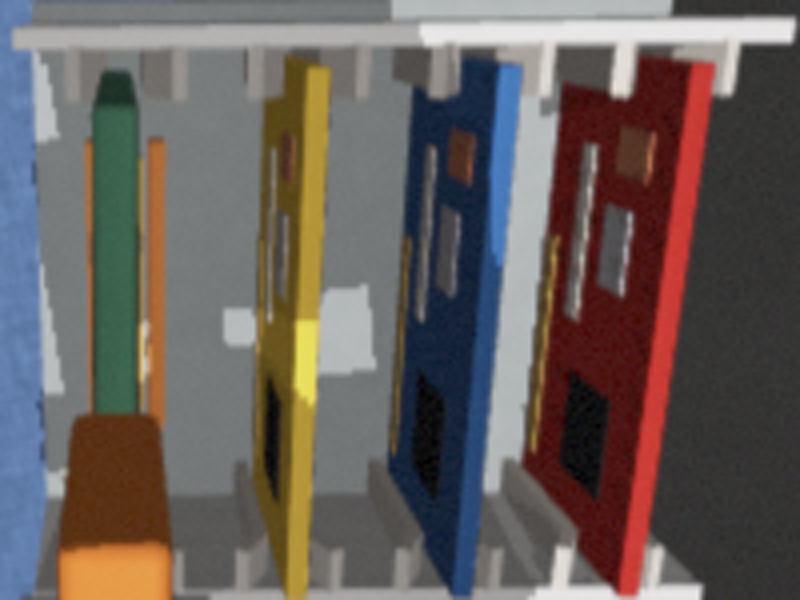

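Run:
```python
from h import *
d=np.load("w3.npz"); s=dict(eef_pos=d["p"],ee_rot=d["q"]); m,R,t=wristRt(s)
A=lambda P: np.array([250,115])+np.array(P,float)/4
L=[[78.5,-45,24],[56.5,-45,24]]+[[22.5,-70,97],[22.5,70,97],[-22.5,-70,97],[-22.5,70,97],[-67.5,-70,97],[-67.5,70,97]]+[[95,-74,82],[-95,-74,82]]+[[x,-61,82] for x in(67.5,22.5,-22.5,-67.5)]
P=A([[87,140],[165,140],[316,67],[296,596],[509,65],[460,594],[700,65],[628,594],[14,48],[795,42],[126,98],[309,98],[494,97],[678,95]])
x,r=fit([(m,L,P,R,t)],[569,197,-1.721]); print("rack",x.round(3),"\n",r.round(1).tolist())
Rz=Ro.from_euler("z",x[2]).as_matrix(); sock=Rz@[67.5,0,12]+[x[0],x[1],0]; print("socket",sock)
# card in tool frame: card x=tool y, card y=-? symmetric: use card axes: z=-tool z, y=-tool x, x=... 
M=np.linalg.inv(m["mount"])
C=np.array([[3,-70,85],[-3,-70,85],[3,-70,0],[-3,-70,0],[6,-30,129],[-6,-30,129],[6,-30,85],[-6,-30,85]],float)
Pc=A([[93,105],[138,105],[103,70],[130,70],[60,545],[170,545],[72,418],[160,418]])
B=np.array([[0,-1,0],[-1,0,0],[0,0,-1.]])  # cols: card x=-tool y, card y=-tool x, card z=-tool z
def res(p):
    X=C@(Ro.from_rotvec(p[3:]).as_matrix()@B).T+p[:3]; return (proj(m,X,M[:3,:3],M[:3,3])-Pc).ravel()
q=least_squares(res,[0,0,93,0,0,0],x_scale=[5,5,5,.02,.02,.02]); print("card in tool",q.x[:3].round(1),np.degrees(q.x[3:]).round(2)); print(q.fun.reshape(-1,2).round(1).tolist())
# target tool pose: yaw and position over socket assuming card upright in tool
a=x[2]+np.pi; xx=np.array([-np.sin(a),np.cos(a),0]); z=np.array([0,0,-1.]); Rt=np.array([xx,np.cross(z,xx),z]).T
plan([sock[0],sock[1],245],Rt,1,dict(s,time_s=0))
```

```text
rack [570.584 201.154  -1.714] 
 [[0.2, 0.1], [-0.8, -0.1], [1.0, -0.8], [-0.2, 1.1], [1.0, -0.7], [0.3, 1.3], [1.5, -1.1], [-0.2, 1.0], [-0.1, -0.4], [-0.5, -0.6], [0.1, 0.5], [-0.2, 0.2], [-1.0, 0.0], [-1.4, 0.2]]
socket [560.9585932 134.343396   12.       ]
card in tool [-0.1  0.2 95.6] [-0.24 -0.53 -0.1 ]
[[-0.4, 0.3], [0.4, 0.3], [-0.5, 0.8], [0.5, 0.7], [-1.2, 0.8], [1.2, 0.8], [-0.1, -1.9], [0.1, -2.0]]
pos [559.1 131.5 245.2] d [ 1.8  2.8 -0.2] rot deg [-0.04  0.01 -0.45] t 0
[-0.007, 0.015, 0.001] [-0.0005, 0.0001, -0.005]
```

Call:
servo_tool:
  deltas:
    - [[-0.007, 0.015, 0.0], [0, 0, -0.005], 0.0]
    - [[0, 0, 0.06], [0, 0, 0], 0.0]
    - [[0, 0, 0.08], [0, 0, 0], 0.0]
    - [[0, 0, 0.08], [0, 0, 0], 0.0]
    - [[0, 0, 0.06], [0, 0, 0], 0.0]
    - [[0, 0, 0.02], [0, 0, 0], 0.0]
    - [[0, 0, 0], [0, 0, 0], 0.0]

```text
time_s: 6.3
eef_pos: [561.9, 132.5, 184.6]
ee_rot: [0.0, 0.073, 0.997, -0.001]
force: [0.5, 0.5, -3.1]
grip_width: 0.127
grip_force: 68.7
```

Run:
```python
from h import *; import cv2
s=telemetry.sense(); im=optics.capture("wrist"); print(s["eef_pos"],s["ee_rot"])
S=optics.capture("side")
cv2.imwrite("pics/w4r.png",im)
cv2.imwrite("pics/w4.png",np.hstack([cv2.resize(im[90:290,210:350],(420,600),interpolation=2),cv2.resize(S[135:210,255:317],(380,460),interpolation=2)[:600] if 0 else cv2.copyMakeBorder(cv2.resize(S[125:210,250:320],(378,460),interpolation=2),0,140,0,2,0)]))
```

```text
[561.85257962 132.49895126 184.64222433] [ 2.33730442e-05  7.33469275e-02  9.97306224e-01 -7.23729572e-04]
```

View pics/w4.png

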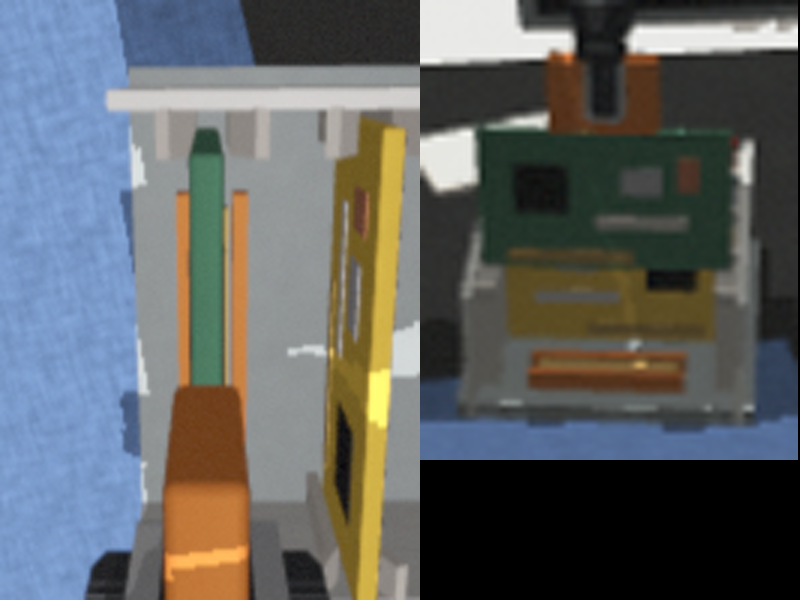

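Both views show the card just above the slot. It is about 1.5 mm left of the slot centre: rib midpoint at crop column 212 against a card bottom at 206.5. I'll correct that, then lower it slowly.

Call:
servo_tool:
  deltas:
    - [[0.004, 0.008, 0.0], [0, 0, 0], 0.0]
    - [[0, 0, 0.02], [0, 0, 0], 0.0]
    - [[0, 0, 0.025], [0, 0, 0], 0.0]
    - [[0, 0, 0.025], [0, 0, 0], 0.0]
    - [[0, 0, 0.025], [0, 0, 0], 0.0]
    - [[0, 0, 0], [0, 0, 0], 0.0]

```text
time_s: 7.0
eef_pos: [561.0, 134.3, 165.2]
ee_rot: [-0.0, 0.073, 0.997, -0.001]
force: [0.7, 0.0, -2.3]
grip_width: 0.125
grip_force: 68.6
```

Call:
servo_tool:
  deltas:
    - [[0, 0, 0.025], [0, 0, 0], 0.0]
    - [[0, 0, 0.025], [0, 0, 0], 0.0]
    - [[0, 0, 0.025], [0, 0, 0], 0.0]
    - [[0, 0, 0.025], [0, 0, 0], 0.0]
    - [[0, 0, 0.025], [0, 0, 0], 0.0]
    - [[0, 0, 0], [0, 0, 0], 0.0]

```text
time_s: 7.6
eef_pos: [561.1, 134.3, 140.4]
ee_rot: [-0.0, 0.073, 0.997, -0.001]
force: [0.4, -0.3, -2.2]
grip_width: 0.132
grip_force: 68.7
```

Call:
servo_tool:
  deltas:
    - [[0, 0, 0.025], [0, 0, 0], 0.0]
    - [[0, 0, 0.025], [0, 0, 0], 0.0]
    - [[0, 0, 0.025], [0, 0, 0], 0.0]
    - [[0, 0, 0.015], [0, 0, 0], 0.0]
    - [[0, 0, 0], [0, 0, 0], 0.0]

```text
time_s: 8.1
eef_pos: [561.2, 134.3, 122.7]
ee_rot: [0.0, 0.073, 0.997, -0.001]
force: [-0.1, -0.3, -2.1]
grip_width: 0.132
grip_force: 68.7
```

Call:
servo_tool:
  deltas:
    - [[0, 0, 0.01], [0, 0, 0], 0.0]
    - [[0, 0, 0.01], [0, 0, 0], 0.0]
    - [[0, 0, 0], [0, 0, 0], 0.0]
  squeeze: 90

```text
time_s: 8.4
eef_pos: [561.4, 134.3, 119.1]
ee_rot: [0.0, 0.073, 0.997, -0.001]
force: [-0.7, -0.2, -2.9]
grip_width: 0.128
grip_force: 90.2
```

Call:
servo_tool:
  deltas:
    - [[0, 0, 0.01], [0, 0, 0], 0.0]
    - [[0, 0, 0.01], [0, 0, 0], 0.0]
    - [[0, 0, 0], [0, 0, 0], 0.0]

```text
time_s: 8.7
eef_pos: [561.8, 134.3, 115.8]
ee_rot: [0.001, 0.073, 0.997, -0.001]
force: [-1.4, 0.1, 2.7]
grip_width: 0.122
grip_force: 91.6
```

Call:
servo_tool:
  deltas:
    - [[0, 0, 0.01], [0, 0, 0], 0.0]
    - [[0, 0, 0.01], [0, 0, 0], 0.0]
    - [[0, 0, 0], [0, 0, 0], 0.0]

```text
time_s: 9.0
eef_pos: [561.7, 134.3, 111.6]
ee_rot: [0.001, 0.073, 0.997, -0.001]
force: [0.1, 0.4, 3.4]
grip_width: 0.128
grip_force: 91.7
```

Call:
servo_tool:
  deltas:
    - [[0, 0, 0.01], [0, 0, 0], 0.0]
    - [[0, 0, 0.01], [0, 0, 0], 0.0]
    - [[0, 0, 0], [0, 0, 0], 0.0]

```text
time_s: 9.3
eef_pos: [562.1, 134.3, 108.1]
ee_rot: [0.002, 0.073, 0.997, -0.001]
force: [0.6, -0.0, 6.7]
grip_width: 0.123
grip_force: 92.1
```

Call:
servo_tool:
  deltas:
    - [[0, 0, 0.005], [0, 0, 0], 0.0]
    - [[0, 0, 0.005], [0, 0, 0], 0.0]
    - [[0, 0, 0], [0, 0, 0], 0.0]

```text
time_s: 9.6
eef_pos: [562.2, 134.4, 108.0]
ee_rot: [0.002, 0.073, 0.997, -0.001]
force: [-6.2, -0.3, 22.0]
grip_width: 0.128
grip_force: 94.5
```

Call:
servo_tool:
  deltas:
    - [[0, 0, 0.004], [0, 0, 0], 0.0]
    - [[0, 0, 0], [0, 0, 0], 0.0]
    - [[0, 0, 0], [0, 0, 0], 0.0]

```text
time_s: 9.9
eef_pos: [562.2, 134.5, 108.0]
ee_rot: [0.002, 0.073, 0.997, -0.001]
force: [-9.8, -0.1, 28.0]
grip_width: 0.127
grip_force: 95.5
```

Run:
```python
from h import *; import cv2
s=telemetry.sense(); im=optics.capture("wrist"); S=optics.capture("side"); print(s["eef_pos"],s["force"],s["wrist_torque"])
cv2.imwrite("pics/w5.png",np.hstack([cv2.resize(im[60:300,200:368],(420,600),interpolation=2),cv2.copyMakeBorder(cv2.resize(S[125:210,250:320],(378,460),interpolation=2),0,140,0,2,0)]))
```

```text
[562.23976217 134.45216133 108.00418336] [-9.82531628 -0.0810179  28.021477  ] [-0.21993349  1.86262828 -0.02315753]
```

View pics/w5.png

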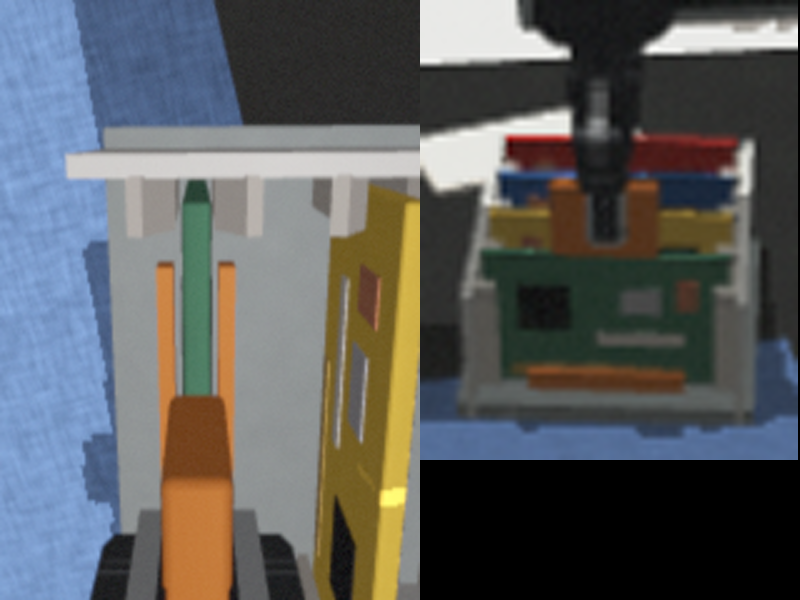

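The card is home. In the side view its top edge follows the same spacing as the yellow, blue and red tops, its bottom edge is behind the rails, and the tool stopped dead at z = 108.0 under 28 N. I'll unload the press first, then release.

Call:
servo_tool:
  deltas:
    - [[0, 0, -0.005], [0, 0, 0], 0.0]
    - [[0, 0, 0], [0, 0, 0], 0.0]

```text
time_s: 10.2
eef_pos: [562.2, 134.4, 108.0]
ee_rot: [0.002, 0.073, 0.997, -0.001]
force: [-5.1, -0.2, 20.9]
grip_width: 0.125
grip_force: 94.0
```

Call:
servo_tool:
  deltas:
    - [[0, 0, -0.005], [0, 0, 0], 0.0]
    - [[0, 0, 0], [0, 0, 0], 0.0]
    - [[0, 0, 0], [0, 0, 0], 0.16]
    - [[0, 0, 0], [0, 0, 0], 0.2]
    - [[0, 0, 0], [0, 0, 0], 0.25]
    - [[0, 0, 0], [0, 0, 0], 0.3]
    - [[0, 0, 0], [0, 0, 0], 0.3]
  squeeze: 30

```text
time_s: 10.9
eef_pos: [561.4, 134.3, 106.2]
ee_rot: [0.0, 0.073, 0.997, -0.001]
force: [0.5, 0.7, 1.0]
grip_width: 0.297
grip_force: 0.0
```

Call:
servo_tool:
  deltas:
    - [[0, 0, -0.03], [0, 0, 0], 0.3]
    - [[0, 0, -0.08], [0, 0, 0], 0.3]
    - [[0, 0, -0.12], [0, 0, 0], 0.3]
    - [[0, 0, -0.15], [0, 0, 0], 0.3]
    - [[0, 0, -0.15], [0, 0, 0], 0.3]
    - [[0, 0, -0.12], [0, 0, 0], 0.3]
    - [[0, 0, 0], [0, 0, 0], 0.3]

```text
time_s: 11.6
eef_pos: [562.5, 134.6, 240.4]
ee_rot: [0.004, 0.073, 0.997, -0.0]
force: [-0.0, 0.7, -0.4]
grip_width: 0.299
grip_force: 0.0
```

Run:
```python
from h import *; import cv2
s=telemetry.sense(); im=optics.capture("wrist"); S=optics.capture("side"); print(s["eef_pos"],s["force"])
cv2.imwrite("pics/w6.png",np.hstack([cv2.resize(im[:,130:424],(420,600)),cv2.copyMakeBorder(cv2.resize(S[125:210,250:320],(378,460),interpolation=2),0,140,0,2,0)]))
```

```text
[562.46124394 134.58259213 240.4006374 ] [-0.02089432  0.74265278 -0.4025728 ]
```

View pics/w6.png

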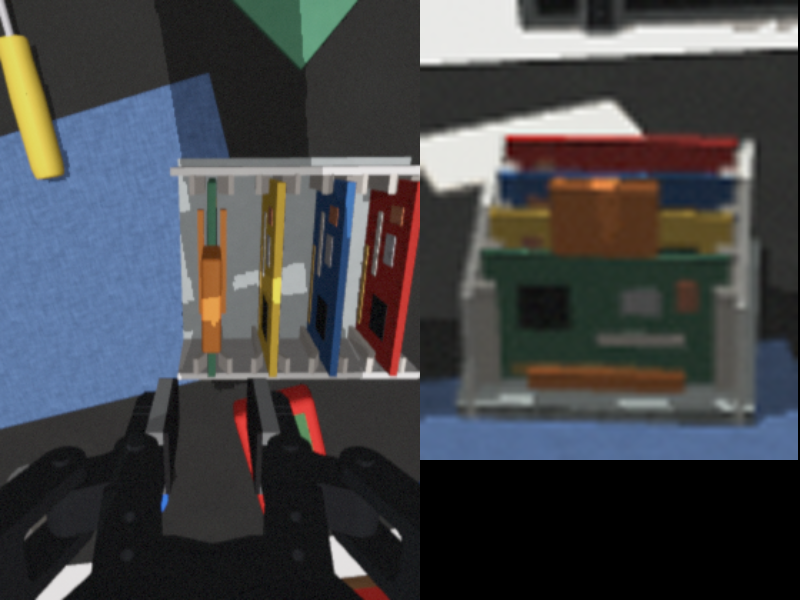

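The card stands upright and level in the orange-connector slot. The other boards have not moved, and the gripper is clear at z = 240.

```bash
python3 -c "
from rig import ctrl; print(ctrl.finish_job())"
```

```text
the job is handed in; nothing more can be done
None
```

The smaller green card is standing upright in the orange-connector slot, pressed to the hard stop on the rack's floor and released. The other boards looked unmoved in the last picture, and I handed the job in at about 11.7 s.

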